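# Snap a tub lid on with the ratchet lid press

### The job

Close the tub of greens that stands in the blue lid press: press the red tab at the back of the press down until its ratchet pawl flips free of the teeth, then push the press arm down by its black handle until the lid is fully seated, and leave the press closed on it. Work by touch alone: do not lift the arm or anything else, keep your fingers off the tub and its lid, and leave the other things on the table where they are.

Things in the scene. Friction and masses are not known exactly. Their poses are not given: they have to be found in the camera images.
- press: the frame of the blue lid press, a base plate 370 x 190 mm that lies flat, fixed to the table. Origin on the table under the centre of the tub; its z is up, its -x points to the handle end (front), its +x to the hinge (130 mm behind the origin) and the red tab (261 mm behind it). Arm, pawl and tub lie on its middle plane y = 0
- hinge (a point): point on the arm's hinge axis, on the middle plane of the press, 102 mm above the table; the axis is parallel to the press's y. Two blue cheeks, up to 125 mm high and 31 mm wide together, carry it; the toothed sector (85 mm radius) stands out behind it, up to 180 mm high when the arm is down
- handle (a point): centre of the black rubber cross bar at the arm's end (28 mm thick, 90 mm long, lying along the press's y), 285 mm from the hinge axis. It moves on an arc of 285 mm radius about the hinge: straight ahead of it (press -x) and level with it, 102 mm above the table, when the arm is down, up to about 310 mm above the table when parked. Push on it from above, following the arc; the arm's blue bar (17 mm wide) runs from it to the hinge
- pawl_tab (a point): centre of the top of the red thumb tab (30 x 34 mm, 7 mm thick) at the pawl's tail, behind the hinge and the base plate's cheeks, 61 mm above the table before it is pressed; it turns about a pivot 53 mm in front of it (towards the hinge) and 15 mm below it, and sinks about 22 mm in all
- press_arm (a joint): angle of the press arm, rad: 0 right down, level, with the lid seated; 0.67 to 0.80 as parked; grows as it is raised (stop at 1.2). The hinge is stiff: the arm stays where it is left, does not fall when the pawl is freed, and takes about 2 to 5 N at the handle, 5 to 10 N over the last 0.08 rad where the pad seats the lid. While the pawl is in the teeth (one every 0.2 rad) the arm cannot be pushed down past the next tooth
- pawl (a joint): angle of the pawl, rad: 0 to 0.15 in the teeth, 0.42 thrown right off them. An over-centre spring holds it at either end: pressing the tab takes 2 to 4 N (10 N or more if the arm has first been shoved down hard against the pawl), and once past 0.20 (tab about 11 mm down) it flips to 0.42 and stays there by itself
- lid_travel (a joint): how far the lid has been pressed on, m: 0 perched on the tub's rim, 0.006 fully seated; the fit needs about 10 N on the lid and then stays
- lid: the white press-on lid on the tub, 163 x 199 x 10 mm, origin at the centre of its underside, 71 mm above the table when perched, 65 mm when seated; the arm's black pad presses on its middle
- tub: the clear tub of greens in the nest of the press, 160 x 197 x 56 mm, long side along the press's x, fixed; origin at the centre of its underside
- lid_loose_a: loose spare lid, 163 x 199 x 10 mm, left of the press; bystander, origin at the centre of its underside
- pen_2: red and white pen, 135 mm long, left of the press; bystander, origin at the centre of its underside
- tape_1: roll of brown packing tape, 96 mm across, 48 mm high, lying flat left of the press at the back; bystander, origin at the centre of its underside
- tub_pea_17: open tub of dark green pea shoots, 160 x 197 x 68 mm, right of the press; bystander, origin at the centre of its underside

How it is judged:
By the outcome, as a careful person would: the job done as asked, in the order asked, and still so for the second after the job is handed in, with the robot touching nothing.
It also fails if it takes over 45 s, if anything falls off the work surface, if the arm or the gripper's body presses on something with over 40 N, if the wrist force passes 120 N, or if a joint passes its speed limit or range.

### The arm

A 6-joint arm with a two-finger parallel gripper is mounted at the origin on the work surface; the furniture and walls round the work are solid. World frame = base frame: x ahead of the robot, y to its left, z up, the work surface at z = 0. Lengths are in m, angles in degrees, forces in N, time in s.
With the tool pointing down it reaches from about 0.325 to 0.85 m from the base axis. Payload 15.5 kg.
Tool frame: the origin (TCP) lies midway between the tips of the shut fingers; the grasp point (between the pads) lies 19 mm behind it; y points along the fingers, x is the direction in which the jaws open and shut, and the axes are right-handed (so a half turn about y gives the same grasp; the last joint's range is limited). The gripper opens to 91 mm and grips with 3 to 60 N. Pads are 32 mm wide; open, the fingers measure 118 mm over their backs; the gripper's body (76 mm by 178 mm) begins 60 mm behind the grasp point.
Start: joints at [-72.737, 28.281, 77.091, -0, 74.628, -5.472], TCP at [0.242, -0.576, 0.214] pointing down, gripper open.
Joint ranges: [-166.48, 166.48], [-47.26, 123.95], [12.59, 153.08], [-70.14, 250.14], [6.76, 159.57], [-176.63, 176.63]. Speed limits (degrees/s): [108.29, 108.29, 147.25, 172.46, 172.46, 172.46].

### API

Orientations are given as a 3x3 rotation matrix whose columns are the frame's x, y, z axes.
In Python, from bench import ctrl gives the robot as it stands. The module is installed in compiled form; this text tells all that it offers. Calls block until the motion is done:
- ctrl.goto(position, orientation): joint-space move of the TCP to a pose.
- ctrl.move_l(position, vel=0.15, ori=None, contact_N=None): straight line of the TCP; ori=None keeps the orientation; vel is the mean speed in m/s. With contact_N (N) it stops when the force on the tool has changed by that much, and returns True; else False.
- ctrl.movej(angles): joint-space move.
- ctrl.command_gripper(opening): opening from 0.0 (shut) to 1.0 (fully open); the grip force is fixed at half the most; returns when the fingers have stopped.
- ctrl.sleep(seconds).
- ctrl.ik(position, orientation): joint angles nearest the present ones, or None.
- ctrl.read_camera(name): name is "scene" or "top"; returns the picture (400x640x3 uint8, blue, green, red); there is no depth.
- ctrl.camera_params(name): a dict with "fx", "fy", "cx", "cy" (pixels), "pose" (4x4, takes a point from camera to world coordinates). Camera axes: x right, y up, looking along -z (the intrinsics and any distortion apply to the point x, -y, -z); pixel columns grow to the right and rows downward; lengths in m; the calibration is good to about 2 mm. A picture is of the moment at which its call begins. camera_params takes no time and is no camera call.
A pose or a line that the arm cannot do raises ctrl.MotionError and nothing moves.
- ctrl.sign_off(): hands the job in, once; it reports no verdict.
Readings, each from a call of its own:
- ctrl.current_t(): time.
- ctrl.current_q(): joint angles.
- ctrl.current_dq(): joint speeds.
- ctrl.current_effort(): joint torques, N m.
- ctrl.current_tool_pos(): TCP position.
- ctrl.current_eef_rot(): TCP orientation.
- ctrl.current_contact_force(): force on the tool from outside, world axes, zero at the start.
- ctrl.current_wrist_torque(): the same for the moment, N m.
- ctrl.current_grip_width(): opening from 0.0 (shut) to 1.0 (fully open).
Only numpy, scipy, OpenCV 4.12 (cv2) and the standard library are available. Lean on these libraries where they do the work, as an engineer would, in place of code of your own. Each camera call takes 0.05 s, during which the arm holds its last target. There are 200 camera calls.

## Working session

There is one attempt and no reset: what is moved stays moved. The work goes in short steps, each a Python script; the robot and the scene stay as the last script left them, time stands still between calls to the robot, and variables do not carry over. Pictures are saved under pics/ and viewed, about 8 in all and at most 12, crops included, and the job is handed in when it is done.

```bash
mkdir -p pics; python3 - <<'E'
from bench import ctrl
import cv2
for n in("scene","top"):
    cv2.imwrite(f"pics/{n}0.png",ctrl.read_camera(n)); p=ctrl.camera_params(n); print(n,p)
print(ctrl.current_t(),ctrl.current_eef_rot())
E
```

```text
scene {'fx': 448.57779853068, 'fy': 448.57779853068, 'cx': 327.0781934525601, 'cy': 197.0093123752781, 'pose': array([[-8.58467554e-01,  2.18626171e-01, -4.63935400e-01,
        -2.48040696e-01],
       [-5.12866683e-01, -3.67899209e-01,  7.75640340e-01,
         1.17031222e+00],
       [-1.10618887e-03,  9.03799076e-01,  4.27955614e-01,
         7.52909038e-01],
       [ 0.00000000e+00,  0.00000000e+00,  0.00000000e+00,
         1.00000000e+00]])}
top {'fx': 402.37490261210695, 'fy': 402.37490261210695, 'cx': 321.20109174902285, 'cy': 193.8091377922507, 'pose': array([[-0.01437083,  0.98409837, -0.17704203,  0.18743974],
       [-0.9997152 , -0.01751503, -0.01620956, -0.03696547],
       [-0.0190527 ,  0.17675866,  0.9840698 ,  1.51307009],
       [ 0.        ,  0.        ,  0.        ,  1.        ]])}
0.1 [[ 3.86484917e-01 -3.54399584e-04  9.22295659e-01]
 [-9.22295013e-01  1.09570656e-03  3.86485068e-01]
 [-1.14753555e-03 -9.99999337e-01  9.66130905e-05]]
```

View pics/scene0.png

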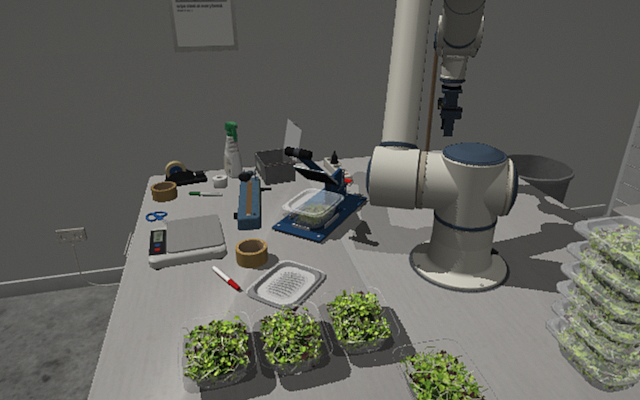

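View pics/top0.png

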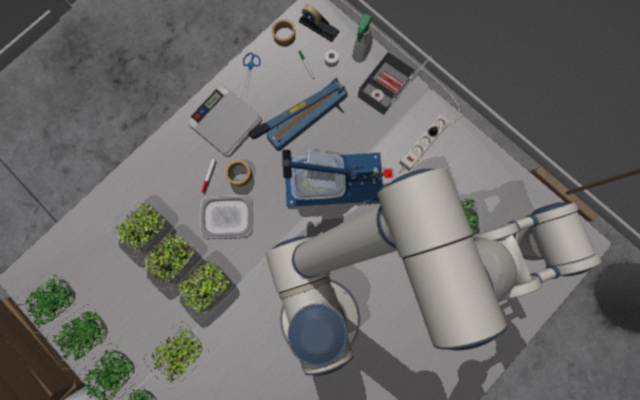

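The scene view shows the press at about (320,205). In the top view, the handle is at about (287,163), the red tab at about (388,173) and the base corners at about (285..382, 153..207). I'll enlarge both.

```bash
python3 - <<'E'
import cv2
a=cv2.imread("pics/top0.png")[135:225,270:405]; b=cv2.imread("pics/scene0.png")[135:245,260:380]
cv2.imwrite("pics/c1.png",cv2.resize(a,None,fx=5.9,fy=5.9,interpolation=cv2.INTER_CUBIC))
cv2.imwrite("pics/c2.png",cv2.resize(b,None,fx=5,fy=5,interpolation=cv2.INTER_CUBIC))
E
```

```text
(no output)
```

View pics/c1.png

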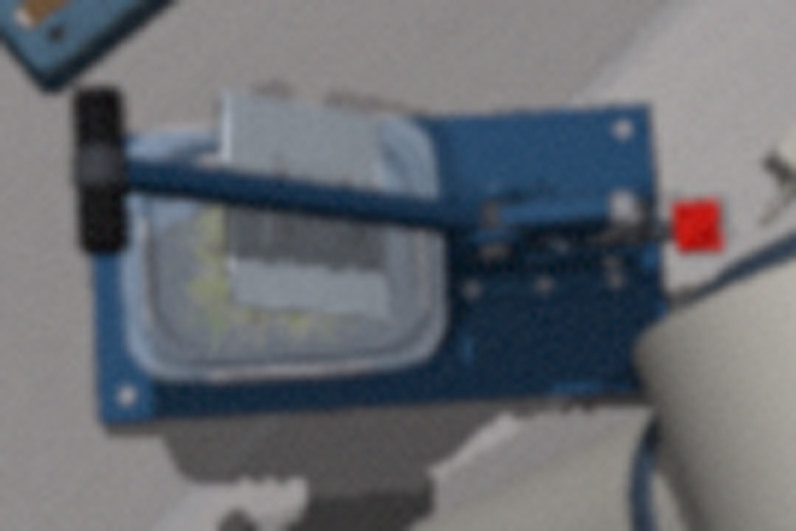

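View pics/c2.png

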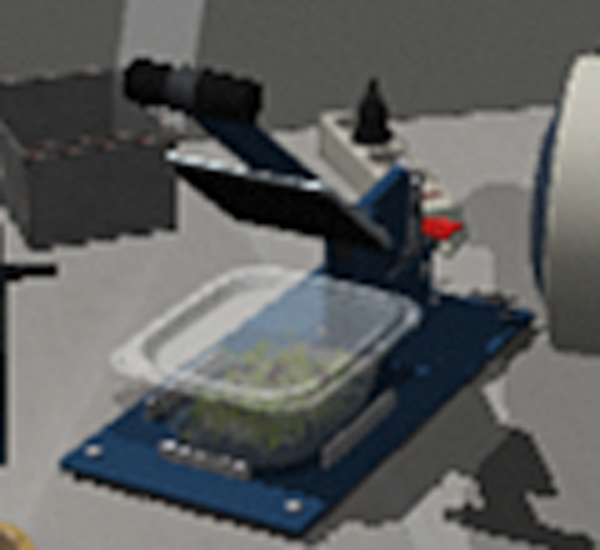

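```bash
cat > fit.py <<'E'
import numpy as np
from bench import ctrl
from scipy.optimize import least_squares
P={n:ctrl.camera_params(n) for n in("scene","top")}
def proj(n,w):
    p=P[n]; c=np.linalg.inv(p["pose"])@np.r_[w,1]
    return np.array([p["fx"]*c[0]/-c[2]+p["cx"],p["fy"]*-c[1]/-c[2]+p["cy"]])
def pw(s,l):
    X,Y,a=s[:3]; return np.array([X+np.cos(a)*l[0]-np.sin(a)*l[1],Y+np.sin(a)*l[0]+np.cos(a)*l[1],l[2]])
def handle(t): return [.13-.285*np.cos(t),0,.102+.285*np.sin(t)]
T=lambda u,v:((np.array([u,v])+.5)/5.9-.5)+[270,135]
S=lambda u,v:((np.array([u,v])+.5)/5-.5)+[260,135]
def obs(s):
    t,f,h=s[3:]; y=.095
    return [("top",[f+.37,y,h],T(651,107)),("top",[f,-y,h],T(104,422)),("top",[.261,0,.061],T(698,226)),
    ("top",handle(t),T(100,168)),("top",[0,0,.078],T(287,252)),
    ("scene",[f,y,h],S(62,465)),("scene",[f,-y,h],S(300,532)),("scene",[f+.37,-y,h],S(535,316)),
    ("scene",[.261,0,.061],S(441,226)),("scene",handle(t),S(193,90))]
def res(s): return np.concatenate([proj(n,pw(s,l))-o for n,l,o in obs(s)]+[[(s[5]-.01)/.004]])
r=least_squares(res,[.43,0,-1.57,.73,-.14,.01],loss="soft_l1")
s=r.x
if __name__=="__main__":
    print(s.round(4)); print(res(s)[:-1].reshape(-1,2).round(2))
    print("tab",pw(s,[.261,0,.061]),"handle",pw(s,handle(s[3])),"hinge",pw(s,[.13,0,.102]))
E
python3 fit.py
```

```text
[ 5.0910e-01 -1.2000e-03 -1.5292e+00  6.8740e-01 -1.2320e-01  8.9000e-03]
[[ 0.71  0.19]
 [-0.24  1.05]
 [ 0.5   0.72]
 [ 0.72  1.2 ]
 [-0.6  -0.53]
 [-1.12 -0.22]
 [ 0.13  0.14]
 [ 0.03 -0.21]
 [-1.38 -0.47]
 [-0.72 -0.04]]
tab [ 0.51994481 -0.26196717  0.061     ] handle [0.50533909 0.08900139 0.28284551] hinge [ 0.5144979  -0.13108045  0.102     ]
```

```bash
cat > h.py <<'E'
from fit import *
def ori(tilt):
    a=s[2]; px=np.array([np.cos(a),np.sin(a),0]); py=np.array([-np.sin(a),np.cos(a),0])
    d=-np.cos(tilt)*np.array([0,0,1])-np.sin(tilt)*px
    return np.c_[py,d,np.cross(py,d)]
E
python3 - <<'E'
from h import *
import cv2
R=ori(np.radians(10))
off=np.array([.002,0,0])
ctrl.command_gripper(0.0)
ctrl.goto(pw(s,[.264,0,.2])+off,R); print(ctrl.current_t(),ctrl.current_q())
ctrl.move_l(pw(s,[.264,0,.085])+off,vel=.12)
print(ctrl.current_t(),ctrl.current_contact_force())
hit=ctrl.move_l(pw(s,[.264,0,.05])+off,vel=.02,contact_N=1.2)
print(hit,ctrl.current_tool_pos(),ctrl.current_contact_force(),ctrl.current_t())
im=ctrl.read_camera("scene")[135:245,280:400]; cv2.imwrite("pics/c3.png",cv2.resize(im,None,fx=5,fy=5,interpolation=cv2.INTER_CUBIC))
E
```

```text
3.0083 [-37.49091801  28.73211363  79.55115809   7.81089532  78.24331792
 -41.79675551]
4.1167 [0.29923957 0.63601524 0.34479674]
True [ 0.52185302 -0.2648813   0.06140011] [ 0.91051186 -0.74948322  0.89074587] 5.2333
```

View pics/c3.png

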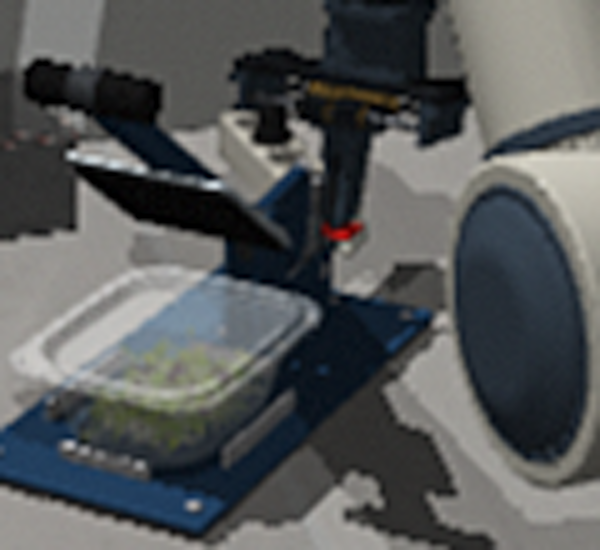

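The shut fingertips stand on the red tab at crop pixel (342,230), and contact came at z = 0.061 as expected. Next I press in 2 mm steps.

```bash
python3 - <<'E'
from h import *
p=ctrl.current_tool_pos(); f0=None
for k in range(1,11):
    q=p.copy(); q[2]-=.002*k
    if k>8 : q[2]=p[2]-.016-(k-8)*.001
    ctrl.move_l(q,vel=.03)
    f=np.mean([(ctrl.sleep(.02),ctrl.current_contact_force())[1] for _ in range(4)],0)
    print(k,ctrl.current_tool_pos().round(4),f.round(2),round(ctrl.current_t(),2))
    if np.linalg.norm(f)>15: break
E
```

```text
1 [ 0.5218 -0.2648  0.0595] [-0.11 -1.04  0.42] 5.6
2 [ 0.5217 -0.2648  0.0575] [ 0.14 -0.57  0.01] 5.92
3 [ 0.5217 -0.2648  0.0555] [ 0.4  -0.11  0.  ] 6.23
4 [ 0.5218 -0.2648  0.0535] [-0.21 -0.11  0.06] 6.55
5 [ 0.5218 -0.2648  0.0515] [0.13 0.22 0.04] 6.87
6 [ 0.5219 -0.2649  0.0495] [0.57 0.44 0.32] 7.18
7 [ 0.5218 -0.2649  0.0475] [ 0.25 -0.15 -0.51] 7.5
8 [ 0.5218 -0.2648  0.0455] [ 0.25 -0.28  0.07] 7.82
9 [ 0.5219 -0.2649  0.0445] [0.33 0.01 0.15] 8.13
10 [ 0.5218 -0.2649  0.0435] [-0.03 -0.13 -0.01] 8.45
```

No force was felt during the press, so I'll look before doing more.

```bash
python3 - <<'E'
from h import *
import cv2
im=ctrl.read_camera("scene")[150:215,310:390]; a=cv2.resize(im,(400,325),interpolation=cv2.INTER_CUBIC)
im=ctrl.read_camera("top")[135:200,340:420]; b=cv2.resize(im,(400,325),interpolation=cv2.INTER_CUBIC)
cv2.imwrite("pics/c4.png",np.hstack([a,b]))
E
```

```text
(no output)
```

View pics/c4.png

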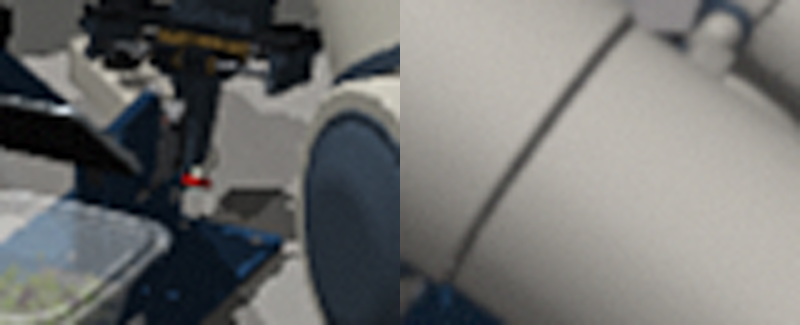

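The red tab is now at scene pixel (349,186), against (348,181) before, so it's about 18–20 mm lower and no longer pushing on the finger. I'll retract and check that it stays down.

```bash
python3 - <<'E'
from h import *
import cv2
p=ctrl.current_tool_pos(); p[2]=.33
ctrl.move_l(p,vel=.2)
im=ctrl.read_camera("scene")
cv2.imwrite("pics/c5.png",cv2.resize(im[150:215,310:390],(800,650))[:600])
for h in(.061,.050,.039): print(h,proj("scene",pw(s,[.261,0,h])))
for f in("pics/scene0.png",0):
    i=cv2.imread(f) if f else im
    i=i[150:215,310:390].astype(int)
    v,u=np.where((i[...,2]>120)&(i[...,1]<70)&(i[...,0]<70)); print(len(u),u.mean()+310,v.mean()+150)
print(ctrl.current_t())
E
```

```text
0.061 [346.42292475 179.33178299]
0.05 [346.37450556 181.90122437]
0.039 [346.32634352 184.45701953]
21 347.6190476190476 179.9047619047619
2 347.5 185.5
10.1833
```

View pics/c5.png

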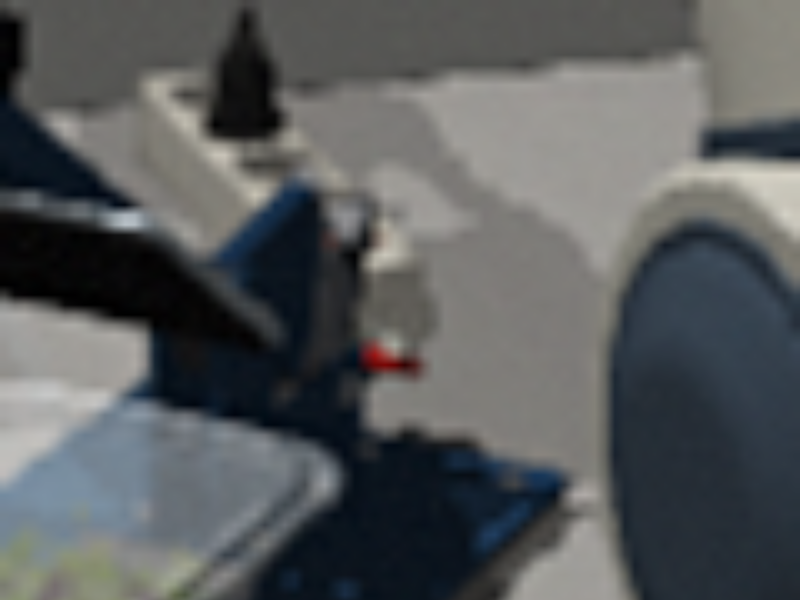

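With the robot away, the tab stays down: it went from row 180 to about 185.5, which matches the full 22 mm sink, so the pawl has flipped. Next is the handle.

```bash
python3 - <<'E'
from h import *
import cv2
off=np.array([.002,0,.014])
R=ori(0.)
F=lambda:np.mean([(ctrl.sleep(.02),ctrl.current_contact_force())[1] for _ in range(4)],0)
t0=s[3]
def tgt(t): return pw(s,handle(t))+off
c=tgt(t0+.03); c[2]=.345
ctrl.goto(c,R); f0=F(); print(ctrl.current_t(),f0)
ctrl.move_l(tgt(t0+.03),vel=.06)
for t in np.arange(t0,.12,-.06):
    ctrl.move_l(tgt(t),vel=.08)
    f=F()-f0; print(round(t,3),ctrl.current_tool_pos().round(4),f.round(1),round(ctrl.current_t(),2))
    if np.linalg.norm(f)>20: break
cv2.imwrite("pics/c6.png",cv2.resize(ctrl.read_camera("scene")[110:245,250:400],None,fx=4.4,fy=4.4,interpolation=cv2.INTER_CUBIC))
E
```

```text
11.575 [ 0.04293189 -0.15709228  0.08907212]
0.687 [0.5072 0.0891 0.2968] [ 0.4  0.3 -0.3] 12.74
0.627 [0.5068 0.0994 0.2832] [-1.   0.3  0.4] 13.18
0.567 [0.5065 0.1088 0.2693] [-0.1 -0.   0. ] 13.61
0.507 [0.5061 0.1176 0.2546] [-0.1 -0.2  0. ] 14.04
0.447 [0.5058 0.1255 0.2394] [0.5 0.1 0.1] 14.47
0.387 [0.5054 0.1325 0.2237] [-0.4  0.  -0.3] 14.91
0.327 [0.5052 0.1384 0.2077] [ 0.  -0.  -0.1] 15.34
0.267 [0.505  0.1434 0.1914] [0.3 0.1 0.2] 15.78
0.207 [0.5049 0.1475 0.1748] [ 0.2  0.5 -0.1] 16.21
0.147 [0.5047 0.1505 0.158 ] [ 0.3  0.1 -0.3] 16.64
```

View pics/c6.png

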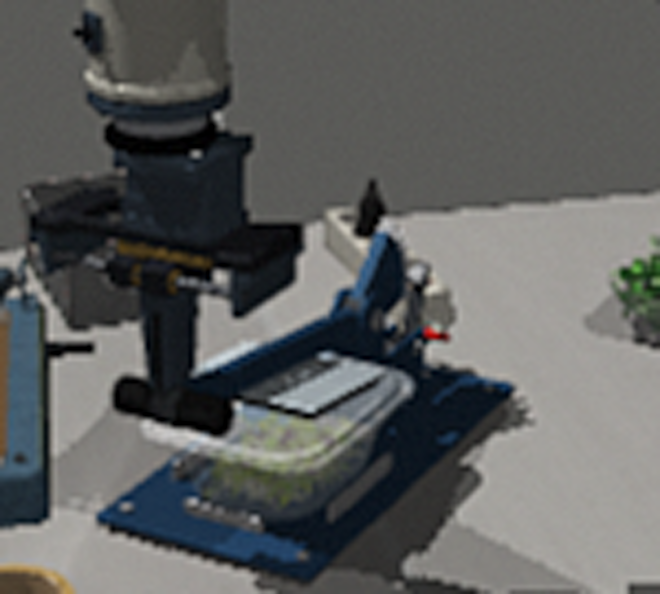

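The fingers sit on the middle of the bar at crop (175,405), the arm follows with its pad nearly at the lid, and the tab is still down. Next I seat the lid.

```bash
python3 - <<'E'
from h import *
off=np.array([.002,0,.014])
def tgt(t): return pw(s,handle(t))+off
F=lambda:np.mean([(ctrl.sleep(.02),ctrl.current_contact_force())[1] for _ in range(4)],0)
for t in [.1,.07,.05,.03,.015,0,-.008,-.016,-.024,-.032]:
    hit=ctrl.move_l(tgt(t),vel=.03,contact_N=30)
    f=F(); print(t,hit,ctrl.current_tool_pos().round(4),f.round(1),round(ctrl.current_t(),2))
    if hit or f[2]>18: break
E
```

```text
0.1 False [0.5045 0.1522 0.1444] [ 0.1 -0.1  0. ] 17.36
0.07 False [0.5045 0.1528 0.1358] [-0.1 -0.1  0. ] 17.86
0.05 False [0.5046 0.1532 0.1301] [ 0.2  0.4 -0.1] 18.27
0.03 False [0.5046 0.1535 0.1245] [-0.3  0.2  0. ] 18.68
0.015 False [0.5045 0.1536 0.1201] [0.3 0.2 0.3] 19.03
0 True [0.5048 0.1538 0.1171] [-5.6 -1.5 22.7] 19.32
```

A hard stop came at z = 0.117, against 0.116 expected for a fully level arm, at about 23–30 N. I'll retreat straight up and check.

```bash
python3 - <<'E'
from h import *
import cv2
p=ctrl.current_tool_pos(); p[2]+=.012; ctrl.move_l(p,vel=.04); p[2]=.32; ctrl.move_l(p,vel=.15); ctrl.sleep(.5)
a=ctrl.read_camera("scene")[150:245,260:380]; b=ctrl.read_camera("top")
cv2.imwrite("pics/c7.png",cv2.resize(a,None,fx=6,fy=6,interpolation=cv2.INTER_CUBIC))
cv2.imwrite("pics/top7.png",b)
for t in(0,.02,.04):print(t,(proj("scene",pw(s,handle(t)))-[260,150])*6)
print((proj("scene",pw(s,[.261,0,.039]))-[260,150])*6,ctrl.current_contact_force(),ctrl.current_t())
E
```

```text
0 [169.86427551 377.42079141]
0.02 [169.50993948 367.7291905 ]
0.04 [169.27320455 357.92179129]
[517.95806112 206.74211717] [ 0.14276704 -0.57968414 -0.22887921] 21.825
```

View pics/c7.png

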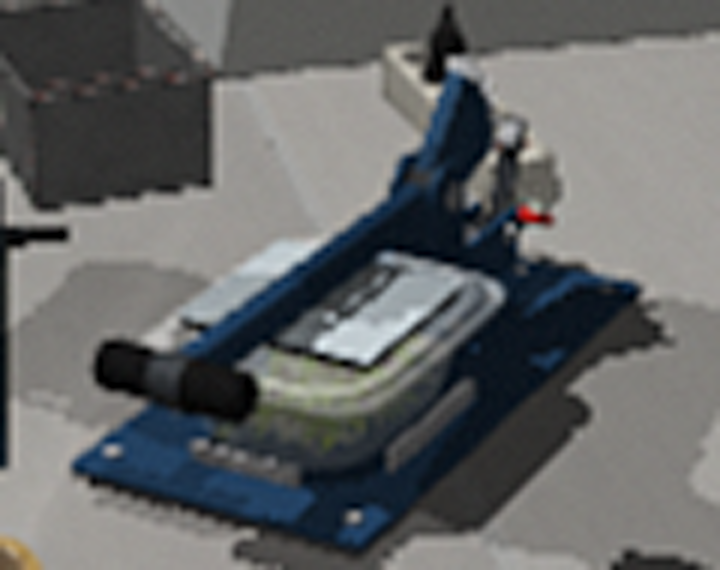

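View pics/top7.png

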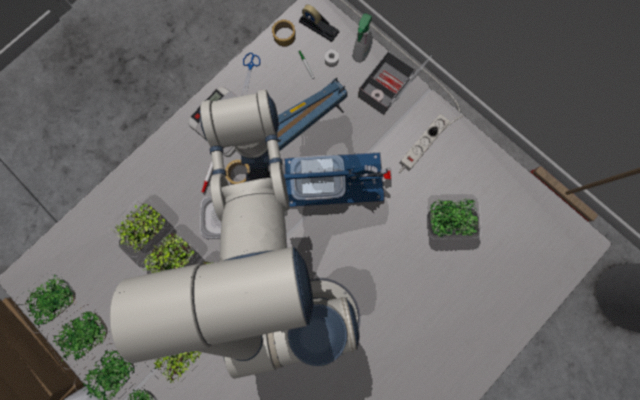

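The handle centre is at crop (176,378); the prediction for angle 0 is (170,377). The tab is still down and the bystanders in view haven't moved, so I'm handing in.

```bash
python3 - <<'E'
from bench import ctrl
ctrl.sign_off(); print(ctrl.current_t())
E
```

```text
the job is handed in; nothing more can be done
the job is handed in; nothing more can be done
```

The press is closed on the tub, and I handed the job in at about 22 s of the 45 s allowed. I pressed the red tab down with the shut fingertips until the pawl flipped. Then I pushed the handle down its arc to a hard stop and backed straight up clear of it.

**Last checks:**
- **Pawl:** the tab stayed fully down, about 22 mm, after I let go of it.
- **Arm:** the stop came with the fingertips at z = 0.117 m, against 0.116 m expected for a level arm. The push there was about 23–30 N, well above the 5–10 N needed to seat the lid. In the final picture the handle is within about 1 pixel of where a fully lowered arm should be.
- **Lid:** I did not measure the lid's height directly. That it is seated follows from the arm's angle and the hard stop.
- **Other things on the table:** those I could see looked unmoved. The robot arm partly hid the pen, the tape roll and the spare lid in the final top picture, but I did not work near them.

**Disagreed:** apart from about 1 N at first contact, the force readings showed almost nothing while pressing the tab and moving the handle. I therefore confirmed the pawl flip and the arm's movement from the pictures.

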